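# Lamps off at the date stall

## Robot

A 7-joint arm with a two-finger parallel gripper is mounted at the origin on the work surface. World frame = base frame: x ahead of the robot, y to its left, z up, the work surface at z = 0. Lengths are in m, angles in rad, forces in N, time in s.
With the tool pointing down it reaches from about 0.425 to 0.925 m from the base axis. Payload 6.8 kg.
Tool frame: the origin (TCP) lies on the mounting face of the last link; the fingertips stand 173 mm ahead of it and the grasp point (between the pads) lies 155 mm ahead of it; z points along the fingers, y is the line along which they close (so a half turn about z gives the same grasp; the last joint's range is limited). The gripper opens to 85 mm and grips with 20 to 120 N. Pads are 22 mm wide; open, the fingers measure 114 mm over their backs; the gripper's body (76 mm by 85 mm) begins 54 mm behind the grasp point. The pads swing forward as they close: fully open they stand 13 mm farther back than shut.
Start: joints at [-1.349, 0.477, 0.022, 1.555, -0.011, 1.109, -0.083], TCP at [0.219, 0.639, 0.405] pointing down, gripper open.
Joint ranges: [-2.96, 2.96], [-0.34, 2.1], [-1.41, 1.46], [0.24, 2.44], [-1.37, 4.51], [0.17, 1.92], [-2.96, 2.96]. Speed limits (rad/s): [2.39, 2.39, 3.14, 3.14, 3.14, 3.14, 3.14].

## Interface

Orientations are given as a unit quaternion [w, x, y, z].
In Python, from station import bot gives the robot as it stands. The module is installed in compiled form; this text tells all that it offers.
- The arm moves only by the shell command python3 -m pendant 'ROWS' [FORCE]. ROWS is JSON, a list of rows, each a list of 5 numbers: the finger opening in m, from 0 to 0.0854, then the shift along the tool's x, y, z in m, then the turn about the tool's z in degrees. In form: [[jaw, x, y, z, yaw], ...]. A call has 1 to 12 rows; each row shifts and turns the commanded pose from where the row before left it, along the tool's axes as they then stand; what a row does not reach is not made up. A row lasts 1/12 s, in which the tool goes at most 41.7 mm and 7.16 degrees, less where a joint would pass 70% of its speed; a pose out of reach is approached as far as the arm can. A call with a gripper value outside its range is refused whole. The fingers move at their own pace and stop on an object; FORCE is the grip in N (left out, the last holds). Time passes only in rows, so rows that do not move let the fingers close. It gives the time, the measured TCP pose, the force, the opening and the grip force at its end, in the units of the state.
- bot.get_obs(): the state, without advancing time (a new reading comes with each control period).
- bot.read_camera(name): name is "scene" or "top"; returns (picture, depth): 384x512x3 uint8, blue, green, red; 384x512 float32, m along the optical axis (not along the pixel's ray), 0 where there is no reading.
- bot.camera_model(name): a dict with "intrinsics" (3x3 intrinsics, pixels), "dist_coeffs" ([k1, k2, p1, p2, k3] as OpenCV has them; the pictures are not rectified), "R" (3x3) and "t" (3): a world point X has camera coordinates R X + t. Camera axes: x right, y down, z forward; pixel columns grow to the right and rows downward; lengths in m; the calibration is good to about 2 mm. A picture is of the moment at which its call begins. camera_model takes no time and is no camera call.
- bot.hand_in(): hands the job in; it is judged then, once.
Trained networks look in the newest picture that a camera, given by its name, has taken for a name from the list of things; names that differ only in an ending like _2 or _b are one class to them, and where a whole thing is asked for, a point or a joint stands for the part that bears it (a point fixed in the world has none). Each returns a list of dicts, best first, with "score" (0 to 1); they miss things now and then, are a little off and sometimes report something else, mostly with a low value. They report only what shows in the picture. A call takes as long as a camera call.
- bot.boxes_of(name, camera): "at" ([column, row] in pixels, amid what is visible of it).
- bot.trace(name, camera): "mask" (384x512 bool, what is visible of it) and "at" ([column, row] in pixels, amid what is visible of it).
- bot.pinpoint(name, camera): "at" ([column, row] in pixels: a listed point, or the origin of a listed thing).
The state is a dict: "t": time; "q": joint angles; "joint_vel": joint speeds; "joint_torque": joint torques, N m; "eef_pos": TCP position; "tool_rot": TCP orientation; "contact_force": force on the tool from outside, world axes, zero at the start; "torque": the same for the moment, N m; "gripper_width": opening from 0.0 (shut) to 1.0 (fully open); "grasp_force": force on a finger pad.
Only numpy, scipy, OpenCV 4.12 (cv2) and the standard library are available. Lean on these libraries where they do the work, as an engineer would, in place of code of your own. Each camera call takes 0.05 s, during which the arm holds its last target. There are 200 camera calls.

## Task

Closing time at the date stall: open the clear cover of the switch box on the counter and switch off all five white lamp switches with one drag of the fingertip along the bank, not lifting it away partway, but leave the red switch of the cold cabinet on all the time. Then close the cover fully again, and do not disturb the other things on the counter.

Things in the scene. Friction and masses are not known exactly. Their poses are not given: they have to be found in the camera images.
- switch_box: Grey switch box fixed on the counter, 116 (x) x 340 (y) x 58 mm high, top a level dark plate. Origin: centre of its underside; x to its back (cover hinge), y left along the switches, z up. Switch centres at x -8 mm, y -113, -67, -21, 25, 71 (white), 129 (red); the plate is plain from y -170 to -134. A 30 mm conduit block, 31 mm high, stands behind it at y 90, as far as x 107.
- cover (a joint): Angle of the clear cover over the switches (rad): 0 shut, 1.57 upright, stop at 2.2 leaning back. Starts shut or a little ajar. A stiff hinge (0.26 N m, about 3 N at the pull) holds it at any angle. Hood 112 deep, 340 wide, 24 mm high, rims at front and ends, open below. Hinge axis along the box's y at x 54, z 59 mm in the box's frame; the front goes up and back.
- cover_pull (a point): Middle of the round steel bar of the U-shaped pull on the middle of the cover's front rim. Bar 10 mm thick, along the box's y, 34 mm clear inside; its arms, 54 mm over their outsides, hold it 44 mm out from the rim. Shut: at x -102, y 0, z 71 mm in the box's frame, free below. Swings with the cover at 156.5 mm from the hinge axis.
- lamp1 (a joint): White lamp switch at the right end (-y) of the row (rad): 0 on, 0.42 off, snaps over at 0.21 and stays. See-saw rocker, 42 mm (y) x 36 mm (x), two flat halves that meet in a shallow valley over the pivot, at plate height. On: its -y half (small green bar) is level with the plate, its +y half slopes up 24 degrees to 8.5 mm above it. Off: the other way round.
- lamp2 (a joint): White lamp switch, second from the right; like lamp1. Pushing down the end of the raised half takes about 3 N. A fingertip going along the row towards +y, its tip 0 to 4 mm above the plate, crosses each level half, rides up the raised half and pushes it down to off; towards -y it would run against the raised ends.
- lamp3 (a joint): White lamp switch in the middle of the five; like lamp1 (rad): 0 on, 0.42 off. All the switches start on.
- lamp4 (a joint): White lamp switch, fourth from the right; like lamp1 (rad): 0 on, 0.42 off.
- lamp5 (a joint): White lamp switch, fifth from the right, next to the red one; like lamp1 (rad): 0 on, 0.42 off. A flat fingertip must get wholly past the centre of a switch before it snaps over; after this last one it may run on over the gap and the level half of the red switch, but not past the red centre.
- cold (a joint): Red switch of the cold cabinet at the left end (+y) of the box, 58 mm on from lamp5 (12 mm wider gap); same rocker (rad): 0 on, 0.42 off, snaps over at 0.21. Starts on, must stay on.
- jar: Glass jar of dried fruit with a green lid, 90 mm in diameter, 118 mm high. Origin: centre of its underside. Bystander.
- tin: Yellow and brass tin with a red lid, 82 mm in diameter, 110 mm high. Origin: centre of its underside. Bystander.
- scoop: Steel scoop, 215 mm long, 67 mm wide and 37 mm high, lying open side up; its bowl points along its x, its wooden handle along -x. Origin: underside of the bowl, near its back. Bystander. (A low counter scale at the far left and a flat box of dates at the far edge of the counter are fixed.)

How it is judged:
On the way, in this order (a step that is already met when the one before it is completed fails the run):
1. the cover is open (past 1.2 rad) (value of joint cover above 1.2 rad), for 0.1 s.
2. all five white lamp switches are off and the red one is on (value of joint each of lamp1, lamp2, lamp3, lamp4, lamp5 above 0.34 rad and value of joint cold below 0.08 rad), for 0.2 s.
At the end, for the whole second after the job is handed in: All five white switches are off (joints over 0.34 of 0.42 rad), the red switch is on (under 0.08 rad), the cover is shut (under 0.05 rad) and at rest, and jar, tin and scoop stand within 30 mm of where they were (all of step 2 and value of joint cover below 0.05 rad and velocity of joint cover below 0.05 rad/s and distance of each of jar, tin, scoop from where it was at the start of the episode below 0.03 m); the robot touches nothing.
It fails at once if the red switch is tipped past its middle (value of joint cold above 0.21 rad).
It fails at once if the grasp point between the fingers is lifted more than 67 mm above the face plate while some but not all of the white switches are off (the sweep is broken off) (value of joint any of lamp1, lamp2, lamp3, lamp4, lamp5 above 0.34 rad and not (value of joint each of lamp1, lamp2, lamp3, lamp4, lamp5 above 0.34 rad) and z of the grasp point in the frame of switch_box above 0.125 m).
It fails at once if a bystander is pushed more than 30 mm (distance of any of jar, tin, scoop from where it was at the start of the episode above 0.03 m).
It fails at once if the jar or the tin is tipped over (angle between any of jar, tin's own z axis and vertical above 0.5 rad).
It also fails if it takes over 72 s, if anything falls off the work surface, if the arm or the gripper's body presses on something with over 40 N, if the wrist force passes 120 N, or if a joint passes its speed limit or range.

## Working session

There is one attempt and no reset: what is moved stays moved. The work goes in short steps, Python scripts to look and compute and a shell command to move; the robot and the scene stay as the last step left them, time stands still between calls to the robot, and variables do not carry over. Pictures are saved under pics/ and viewed, at most 10 in all, crops included, and the job is handed in when it is done.

```bash
mkdir -p pics; cat > h.py <<'E'
import numpy as np, cv2
from station import bot
def world(cam,px,depth=None,z=None):
    m=bot.camera_model(cam);K=np.array(m["intrinsics"]);R=np.array(m["R"]);t=np.array(m["t"])
    n=cv2.undistortPoints(np.array(px,float).reshape(-1,1,2),K,np.array(m["dist_coeffs"])).reshape(-1,2)
    r=np.c_[n,np.ones(len(n))]
    if z is None: return (r*np.reshape(depth,(-1,1))-t)@R
    c=-R.T@t; d=r@R
    return c+d*((z-c[2])/d[:,2])[:,None]
def pix(cam,X):
    m=bot.camera_model(cam)
    return cv2.projectPoints(np.array(X,float).reshape(-1,1,3),cv2.Rodrigues(np.array(m["R"]))[0],np.array(m["t"]),np.array(m["intrinsics"]),np.array(m["dist_coeffs"]))[0].reshape(-1,2)
E
python3 - <<'E'
from h import *
for c in("scene","top"):
    p,d=bot.read_camera(c);cv2.imwrite(f"pics/{c}0.png",p)
    m=bot.camera_model(c);print(c,-np.array(m["R"]).T@m["t"])
    for n in("switch_box","cover_pull","lamp1","lamp5","cold","jar","tin","scoop"):
        r=bot.pinpoint(n,c)[:1]
        for k in r:
            a=k["at"];dd=d[int(round(a[1])),int(round(a[0]))];print(n,np.round(a),round(k["score"],2),world(c,a,dd).round(3),world(c,a,z=0).round(3),world(c,a,z=.058).round(3))
o=bot.get_obs();print({k:np.round(v,3) for k,v in o.items()})
E
```

```text
scene [ 0.96257322 -0.60444602  1.02868941]
switch_box [295. 186.] 0.72 [[0.593 0.011 0.086]] [[0.559 0.068 0.   ]] [[0.582 0.03  0.058]]
cover_pull [261. 148.] 0.87 [[ 0.392  0.121 -0.002]] [[0.393 0.119 0.   ]] [[0.425 0.078 0.058]]Traceback (most recent call last):
  File "<stdin>", line 6, in <module>
ValueError: it knows: cover_pull, jar, scoop, switch_box, tin
```

View pics/scene0.png

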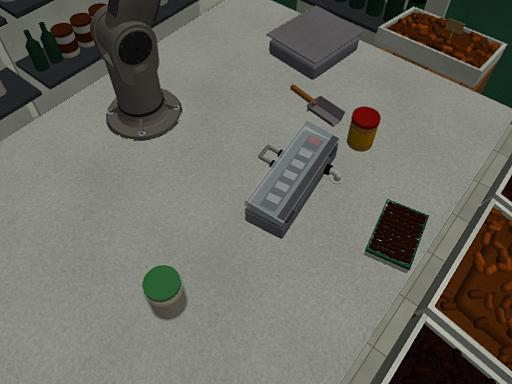

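The scene view shows the box at about (295,186), with its pull at (266,152) on the robot's side. The red switch is at (314,140), the scoop at (320,105), the tin at (363,128) and the jar at (163,290).

```bash
python3 - <<'E'
from h import *
for c in("scene","top"):
    p,d=bot.read_camera(c);cv2.imwrite(f"pics/{c}0.png",p);np.save(f"pics/{c}0.npy",d)
    m=bot.camera_model(c);print(c,-np.array(m["R"]).T@m["t"])
    for n in("switch_box","cover_pull","jar","tin","scoop"):
        for k in bot.pinpoint(n,c)[:1]:
            a=k["at"];dd=d[int(round(a[1])),int(round(a[0]))];print(n,np.round(a),round(k["score"],2),world(c,a,dd).round(3),world(c,a,z=0).round(3),world(c,a,z=.071).round(3))
    for k in bot.trace("switch_box",c)[:1]:
        v,u=np.nonzero(k["mask"]);w=world(c,np.c_[u,v],d[v,u]);
        s=(w[:,2]>.05)&(w[:,2]<.1);r=cv2.minAreaRect((w[s,:2]*1000).astype(np.float32));print("rect",r, np.percentile(w[s,2],[5,50,95]))
        np.save(f"pics/{c}w.npy",w)
o=bot.get_obs();print({k:np.round(v,3) for k,v in o.items()})
E
```

```text
scene [ 0.96257322 -0.60444602  1.02868941]
switch_box [296. 186.] 0.82 [[0.593 0.014 0.084]] [[0.56  0.069 0.   ]] [[0.587 0.023 0.071]]
cover_pull [261. 150.] 0.7 [[0.398 0.113 0.001]] [[0.398 0.114 0.   ]] [[0.437 0.064 0.071]]
jar [168. 305.] 0.84 [[ 0.571 -0.427  0.09 ]] [[ 0.534 -0.41   0.   ]] [[ 0.563 -0.424  0.071]]
tin [360. 144.] 0.76 [[0.628 0.298 0.029]] [[0.618 0.325 0.   ]] [[0.642 0.261 0.071]]
scoop [314. 107.] 0.85 [[0.413 0.369 0.005]] [[0.411 0.374 0.   ]] [[0.449 0.306 0.071]]
rect ((532.86181640625, 59.49469757080078), (160.1446533203125, 345.7854919433594), 8.328701972961426) [0.05853295 0.08990456 0.09868798]
top [ 0.37720252 -0.02561651  1.12877857]
switch_box [228. 177.] 0.9 [[0.548 0.06  0.089]] [[0.563 0.067 0.   ]] [[0.551 0.061 0.071]]
cover_pull [231. 207.] 0.71 [[0.456 0.05  0.1  ]] [[0.464 0.057 0.   ]] [[0.459 0.052 0.071]]
jar [374. 191.] 0.74 [[ 0.514 -0.371  0.099]] [[ 0.527 -0.404  0.   ]] [[ 0.517 -0.38   0.071]]
tin [148. 162.] 0.73 [[0.59  0.305 0.088]] [[0.608 0.333 0.   ]] [[0.593 0.31  0.071]]
scoop [132. 218.] 0.8 [[0.423 0.374 0.002]] [[0.423 0.375 0.   ]] [[0.42  0.35  0.071]]
rect ((533.4581298828125, 60.48290252685547), (161.36996459960938, 337.18896484375), 8.47429084777832) [0.08206928 0.09136186 0.09893738]
{'t': np.float64(0.85), 'q': array([-1.349,  0.477,  0.022,  1.555, -0.011,  1.109, -0.083]), 'joint_vel': array([-0.   ,  0.001, -0.001,  0.   ,  0.002,  0.   , -0.001]), 'joint_torque': array([ 1.0000e-03, -5.9629e+01,  1.6070e+00, -2.8154e+01,  1.3000e-02,
        2.0000e-03, -0.0000e+00]), 'eef_pos': array([0.219, 0.639, 0.405]), 'tool_rot': array([0.   , 0.164, 0.986, 0.   ]), 'contact_force': array([-0.554,  0.443, -0.482]), 'torque': array([ 0.024, -0.002, -0.01 ]), 'grasp_force': np.float64(0.0), 'gripper_width': np.float64(0.999)}
```

View pics/top0.png

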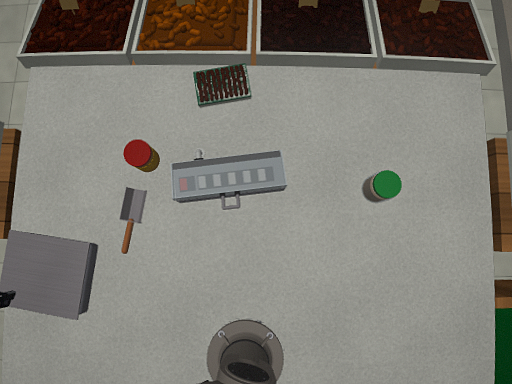

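Top view: the box spans columns 172–286 and rows 152–200, with its pull at (231,200). It is yawed about 8°. The red switch is at (183,184), so on the +y side. The cover seems slightly ajar, so I'll fit it.

```bash
python3 - <<'E'
from h import *
a=np.radians(8.4);c0=np.array([.5597,.064])
for c in("scene","top"):
    w=np.load(f"pics/{c}w.npy")
    ex=np.array([np.cos(a),np.sin(a)]);ey=np.array([-ex[1],ex[0]])
    b=np.c_[(w[:,:2]-c0)@ex,(w[:,:2]-c0)@ey,w[:,2]]*1000
    print(c)
    for x in range(-120,75,10):
        s=(abs(b[:,0]-x)<5)&(b[:,2]>-5)
        if s.sum()>3: print(x,s.sum(),np.percentile(b[s,2],[5,25,50,75,95]).round(),np.percentile(b[s,1],[1,99]).round())
    for y in range(-150,160,50):
        s=(abs(b[:,1]-y)<15)&(b[:,2]>70)
        print("y",y,np.percentile(b[s,0],[1,3,97,99]).round())
    s=(b[:,0]>-100)&(b[:,0]<-65)&(b[:,2]>60); print("pull",np.percentile(b[s,0],[2,98]),np.percentile(b[s,1],[2,50,98]))
E
```

```text
scene
-110 13 [ -3.   1.  97. 100. 101.] [-16. 112.]
-100 50 [ -2.   2.  97.  99. 101.] [-24. 249.]
-90 17 [  1.  92.  97.  99. 100.] [-112.  264.]
-80 17 [70. 92. 95. 97. 98.] [-26. 226.]
-70 37 [ 66.  90.  92.  97. 100.] [-32. 261.]
-60 240 [ 29.  96.  99. 100. 102.] [-172.  168.]
-50 430 [ 35.  96.  98.  99. 101.] [-172.  166.]
-40 431 [ 37.  95.  96.  98. 100.] [-172.  165.]
-30 443 [40. 93. 95. 96. 98.] [-172.  166.]
-20 451 [35. 91. 93. 95. 97.] [-172.  162.]
-10 428 [40. 90. 92. 93. 95.] [-172.  163.]
0 435 [36. 88. 90. 91. 94.] [-172.  165.]
10 444 [46. 87. 88. 90. 92.] [-172.  166.]
20 437 [38. 85. 87. 88. 91.] [-172.  164.]
30 437 [37. 84. 86. 87. 89.] [-173.  164.]
40 467 [43. 82. 84. 85. 87.] [-172.  164.]
50 892 [13. 34. 52. 74. 85.] [-171.  159.]
60 38 [25. 31. 38. 42. 43.] [72. 98.]
70 29 [ 1. 27. 32. 35. 37.] [78. 98.]
y -150 [-59. -56.  47.  49.]
y -100 [-58. -55.  48.  49.]
y -50 [-60. -57.  48.  50.]
y 0 [-105. -103.   48.   50.]
y 50 [-59. -56.  47.  49.]
y 100 [-59. -56.  48.  50.]
y 150 [-58. -57.  47.  49.]
pull [-98.88885403 -65.34815556] [-30.34498601  16.133
[... 437 characters left out ...]
5.]
-20 364 [91. 93. 94. 96. 97.] [-163.  161.]
-10 358 [90. 92. 93. 94. 96.] [-163.  164.]
0 363 [88. 90. 91. 93. 95.] [-164.  165.]
10 361 [87. 89. 90. 91. 93.] [-163.  165.]
20 352 [85. 87. 88. 90. 91.] [-164.  165.]
30 356 [84. 86. 87. 88. 90.] [-165.  164.]
40 351 [82. 84. 85. 87. 89.] [-164.  163.]
50 257 [81. 83. 84. 85. 87.] [-159.  162.]
60 4 [39. 41. 43. 44. 45.] [83. 92.]
70 16 [32. 35. 38. 40. 43.] [74. 98.]
y -150 [-61. -59.  48.  50.]
y -100 [-61. -59.  47.  49.]
y -50 [-194. -194.   49.   52.]
y 0 [-106. -104.   50.   52.]
y 50 [-60. -59.  48.  51.]
y 100 [-60. -59.  49.  51.]
y 150 [-60. -59.  49.  52.]
pull [-99.78943421 -65.3466878 ] [-26.27018957  18.99222492  28.03892977]
```

```bash
cat >> h.py <<'E'
C=np.array([.559,.063,0]);A=np.radians(8.4)
ex=np.array([np.cos(A),np.sin(A),0]);ey=np.array([-ex[1],ex[0],0]);B=np.array([ex,ey,[0,0,1]])
def pull(th):
    return np.array([54-156*np.cos(th)+12*np.sin(th),0,59+12*np.cos(th)+156*np.sin(th)])
def st():
    "grasp point in the box frame (mm), tool axes yaw vs box, forces"
    o=bot.get_obs();w,x,y,z=o["tool_rot"];from scipy.spatial.transform import Rotation as Ro
    R=Ro.from_quat([x,y,z,w]).as_matrix();g=o["eef_pos"]+R[:,2]*.155
    print("t",round(float(o["t"]),2),"grasp box mm",(B@(g-C)*1000).round(1),"tooly-boxx deg",np.degrees(np.arctan2(R[1,1],R[0,1])-A).round(2),"F box",(B@o["contact_force"]).round(1),"w",round(float(o["gripper_width"]),3),"gf",round(float(o["grasp_force"]),1),"q",o["q"].round(2))
    return R,g
E
python3 -m pendant '[[0.035,0,0,0,7],[0.035,0,0,0,7],[0.035,0,0,0,7],[0.035,0,0,0,7],[0.035,0,0,0,7],[0.035,0,0,0,7],[0.035,0,0,0,7],[0.035,0,0,0,7],[0.035,0,0,0,6.7],[0.035,0,0,0,0]]'
python3 -c "
from h import *
st()"
```

```text
t: 1.68
eef_pos: [0.2183, 0.6387, 0.4046]
tool_rot: [0.0, 0.655, 0.756, 0.0]
contact_force: [0.6, 0.1, -0.3]
gripper_width: 0.409
grasp_force: 0.0
t 1.68 grasp box mm [-252.9  619.3  249.6] tooly-boxx deg -0.22 F box [ 0.6 -0.  -0.3] w 0.409 gf 0.0 q [-1.52  0.49  0.26  1.57 -0.14  1.11 -1.08]
```

```bash
python3 -m pendant '[[0.035,-0.025,0.005,0,0],[0.035,-0.035,0.01,0,0],[0.035,-0.035,0.01,0,0],[0.035,-0.035,0.01,0,0],[0.035,-0.035,0.01,0,0],[0.035,-0.035,0.01,0,0],[0.035,-0.035,0.01,0,0],[0.035,-0.035,0.01,0,0],[0.035,-0.035,0.01,0,0],[0.035,-0.035,0.01,0,0],[0.035,-0.035,0.01,0,0],[0.035,-0.035,0.01,0,0]]' >/dev/null
python3 -m pendant '[[0.035,-0.035,0.01,0,0],[0.035,-0.035,0.01,0,0],[0.035,-0.035,0.01,0,0],[0.035,-0.035,0.01,0,0],[0.035,-0.035,0.005,0.02,0],[0.035,-0.024,0,0.02,0],[0.035,-0.01,0,0.02,0],[0.035,0,0,0.01,0],[0.035,0,0,0,0]]' >/dev/null
python3 - <<'E'
from h import *
st()
p,d=bot.read_camera("top");cv2.imwrite("pics/top1.png",cv2.resize(p[110:270,150:330],None,fx=4,fy=4))
g=pull(.155)/1000; print(pix("top",C+B.T@g))
p,d=bot.read_camera("scene");cv2.imwrite("pics/scene1.png",cv2.resize(p[70:250,180:380],None,fx=3.5,fy=3.5))
print(pix("scene",[C+B.T@(pull(.155)/1000+np.array(v)) for v in([0,0,0],[0,.02,0],[0,-.02,0])]))
for k in bot.pinpoint("cover_pull","scene")[:1]: print(k)
E
```

```text
t 3.43 grasp box mm [-9.40e+01  1.00e-01  1.78e+02] tooly-boxx deg 0.08 F box [-1.3  0.   0.3] w 0.41 gf 0.0 q [-0.74  0.26  0.59  2.13 -0.2   0.8   0.12]
[[231.11781745 205.70614125]]
[[265.03405236 152.04184317]
 [268.63790009 147.40693812]
 [261.36806229 156.7568187 ]]
{'at': [262.2, 151.2], 'score': 0.67}
```

View pics/scene1.png

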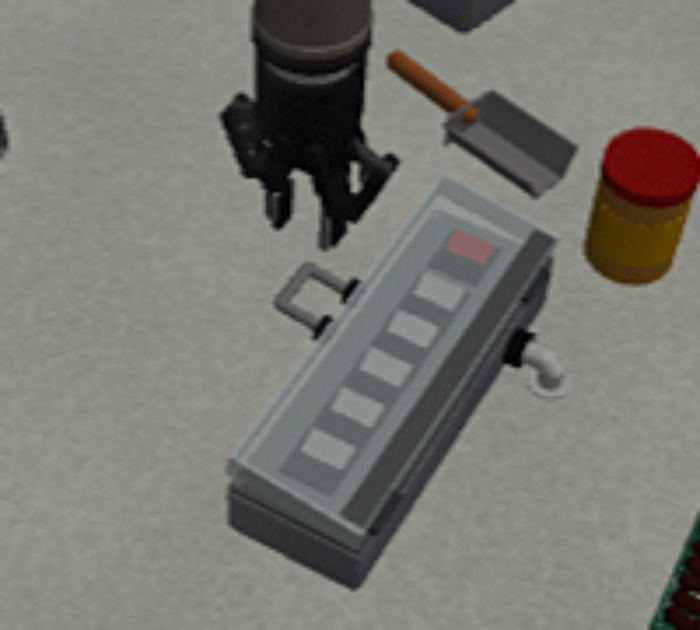

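The scene crop shows the open fingers just above and behind the pull bar (crop 292,285). The prediction matches within 2 px, so I'll descend.

```bash
python3 -m pendant '[[0.035,0,-0.003,0.02,0],[0.035,0,-0.003,0.025,0],[0.035,0,0,0.02,0],[0.035,0,0,0.012,0],[0.035,0,0,0.008,0],[0.035,0,0,0,0]]' >/dev/null
python3 -c "
from h import *
st()"
python3 -m pendant '[[0,0,0,0,0],[0,0,0,0,0],[0,0,0,0,0],[0,0,0,0,0],[0,0,0,0,0],[0,0,0,0,0]]' 25
python3 -c "
from h import *
st()
for t in np.arange(.155,1.9,.1): print(t.round(2),pull(t).round(1))"
```

```text
t 4.08 grasp box mm [-98.6   1.3  94.3] tooly-boxx deg 0.14 F box [-0.1 -0.7 -0.3] w 0.413 gf 0.0 q [-0.65  0.4   0.5   2.2  -0.34  0.61  0.24]
t: 4.58
eef_pos: [0.4583, 0.0486, 0.2494]
tool_rot: [-0.003, 0.653, 0.757, -0.003]
contact_force: [-10.5, -1.4, 1.7]
gripper_width: 0.102
grasp_force: 25.8
t 4.58 grasp box mm [-103.     0.7   94.4] tooly-boxx deg 0.03 F box [-10.6   0.2   1.7] w 0.102 gf 25.8 q [-0.65  0.4   0.5   2.21 -0.34  0.61  0.24]
0.16 [-98.3   0.   94.9]
0.26 [-93.9   0.  110. ]
0.36 [-88.1   0.  124.5]
0.46 [-80.9   0.  138.3]
0.56 [-72.3   0.  151.4]
0.66 [-62.4   0.  163.5]
0.76 [-51.4   0.  174.6]
0.86 [-39.3   0.  184.6]
0.96 [-26.3   0.  193.3]
1.06 [-12.5   0.  200.6]
1.16 [  2.    0.  206.6]
1.26 [ 17.   0. 211.]
1.36 [ 32.3   0.  214. ]
1.46 [ 47.9   0.  215.3]
1.56 [ 63.5   0.  215.2]
1.66 [ 79.1   0.  213.4]
1.76 [ 94.4   0.  210.2]
1.86 [109.3   0.  205.4]
```

```bash
python3 -m pendant '[[0,0,-0.004,0,0],[0,0,0.002,-0.008,0],[0,0,0.0024,-0.007,0],[0,0,0.003,-0.0075,0],[0,0,0.003,-0.007,0],[0,0,0.0036,-0.007,0],[0,0,0.0036,-0.007,0],[0,0,0.0043,-0.0066,0],[0,0,0.0043,-0.0065,0],[0,0,0.005,-0.006,0],[0,0,0.005,-0.006,0],[0,0,0,0,0]]' 25
python3 -c "
from h import *
st()"
```

```text
t: 5.58
eef_pos: [0.4923, 0.0535, 0.3197]
tool_rot: [-0.002, 0.653, 0.757, -0.001]
contact_force: [-13.8, 0.8, 11.4]
gripper_width: 0.103
grasp_force: 26.0
t 5.58 grasp box mm [-68.2   0.6 164.7] tooly-boxx deg 0.0 F box [-13.5   2.8  11.4] w 0.103 gf 26.0 q [-0.71  0.33  0.57  2.09 -0.25  0.8   0.16]
```

```bash
sed -i 's/C=np.array(\[.559,.063,0\])/C=np.array([.5531,.0621,0])/' h.py
python3 -m pendant '[[0,0,-0.003,-0.003,0],[0,0,0.0055,-0.0055,0],[0,0,0.0055,-0.0055,0],[0,0,0.006,-0.005,0],[0,0,0.006,-0.005,0],[0,0,0.0065,-0.0044,0],[0,0,0.0065,-0.0044,0],[0,0,0.0069,-0.0036,0],[0,0,0.0069,-0.0036,0],[0,0,0.0072,-0.003,0],[0,0,0.0072,-0.003,0],[0,0,0,0,0]]' 25
python3 -c "
from h import *
st()"
```

```text
t: 6.58
eef_pos: [0.5553, 0.0627, 0.3662]
tool_rot: [0.0, 0.653, 0.757, 0.001]
contact_force: [-2.2, 2.9, 5.9]
gripper_width: 0.106
grasp_force: 25.6
t 6.58 grasp box mm [  2.5   0.4 211.2] tooly-boxx deg 0.01 F box [-1.7  3.2  5.9] w 0.106 gf 25.6 q [-0.68  0.37  0.58  1.91 -0.25  0.94  0.16]
```

```bash

python3 -m pendant '[[0,0,0.0075,0,0],[0,0,0.0075,-0.001,0],[0,0,0.0076,-0.001,0],[0,0,0.0076,-0.0005,0],[0,0,0.0078,-0.0003,0],[0,0,0.0078,0,0],[0,0,0.0078,0,0],[0,0,0.0078,0.0003,0],[0,0,0.0078,0.001,0],[0,0,0.0078,0.001,0],[0,0,0.0076,0.0016,0],[0,0,0.0076,0.0016,0]]' 25
python3 - <<'E'
from h import *
st()
p,d=bot.read_camera("scene");cv2.imwrite("pics/scene2.png",cv2.resize(p[50:250,180:400],None,fx=3,fy=3))
E
```

```text
t: 7.58
eef_pos: [0.6482, 0.0762, 0.3665]
tool_rot: [0.003, 0.653, 0.757, 0.004]
contact_force: [2.5, 2.3, 13.4]
gripper_width: 0.106
grasp_force: 27.8
t 7.58 grasp box mm [9.780e+01 1.000e-01 2.115e+02] tooly-boxx deg 0.03 F box [ 2.9  1.9 13.4] w 0.106 gf 27.8 q [-0.6   0.52  0.56  1.68 -0.32  1.02  0.2 ]
```

View pics/scene2.png

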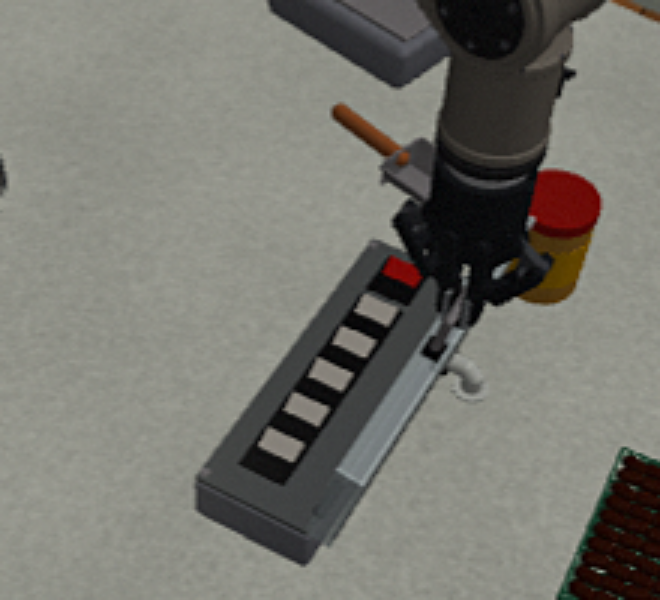

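The cover leans back past upright, at about 1.77 rad. The row is clear, with lamp1 at crop (282,444) and the red switch at (402,271). Next I release, rise and check the switch positions.

```bash

python3 -m pendant '[[0.035,0,0,0,0],[0.035,0,0,0,0],[0.035,0,0,0,0],[0.035,0,0,0,0],[0.035,0,0,-0.015,0],[0.035,0,0,-0.03,0],[0.035,0,0,-0.03,0],[0.035,0,-0.015,0,0],[0.03,-0.02,-0.03,0,0],[0.02,-0.035,-0.02,0,0],[0.01,-0.035,-0.02,0,0],[0,-0.03,-0.02,0,0]]' 25
python3 - <<'E'
from h import *
st()
for c in("top","scene"):
    p,d=bot.read_camera(c);cv2.imwrite(f"pics/{c}3.png",p)
    h=cv2.cvtColor(p,cv2.COLOR_BGR2HSV)
    pr=pix(c,[C+B.T@(np.array(v)/1000) for v in([-8,-113,60],[-8,-67,60],[-8,-21,60],[-8,25,60],[-8,71,60],[-8,129,60])])
    print(pr.round(1).tolist())
    x0,y0=pr.min(0).astype(int)-25;x1,y1=pr.max(0).astype(int)+25
    m=np.zeros(h.shape[:2],np.uint8);m[y0:y1,x0:x1]=1
    wh=((h[...,2]>140)&(h[...,1]<60)).astype(np.uint8)*m; rd=((h[...,1]>150)&(h[...,2]>90)&((h[...,0]<8)|(h[...,0]>172))).astype(np.uint8)*m
    for n,mm in("w",wh),("r",rd):
        N,_,s,ce=cv2.connectedComponentsWithStats(mm)
        for i in range(1,N):
            if 30<s[i,4]<500: print(c,n,s[i,4],ce[i].round(1),(B@(world(c,ce[i],z=.062)[0]-C)*1000).round(1))
    q=p[y0:y1,x0:x1];cv2.imwrite(f"pics/{c}3c.png",cv2.resize(q,None,fx=4,fy=4))
E
```

```text
t: 8.63
eef_pos: [0.5573, -0.0604, 0.4367]
tool_rot: [0.0, 0.654, 0.757, -0.0]
contact_force: [-0.0, -0.7, 0.3]
gripper_width: 0.009
grasp_force: 0.0
t 8.63 grasp box mm [ -13.7 -121.9  281.7] tooly-boxx deg -0.03 F box [-0.1 -0.7  0.3] w 0.009 gf 0.0 q [-0.53  0.29  0.65  1.83 -0.2   1.08  0.34]
[[265.5, 174.8], [250.5, 176.6], [235.6, 178.5], [220.6, 180.3], [205.7, 182.2], [187.0, 184.5]]
top w 317 [209.6 157.1] [67.8 50.9 62. ]
top w 59 [231.4 177.8] [-4.7 -8.6 62. ]
top w 64 [216.6 179.9] [-5.5 37.  62. ]
top w 62 [201.6 181.7] [-5.4 83.3 62. ]
top r 83 [183.1 183.8] [ -4.7 140.3  62. ]
[[271.0, 200.9], [279.4, 188.9], [287.6, 177.3], [295.4, 166.2], [302.9, 155.5], [312.0, 142.6]]
scene w 31 [298.1 163.5] [-5.4 35.9 62. ]
scene w 32 [290.2 174.4] [-5.8 -9.8 62. ]
scene w 68 [310.  194.9] [ 72.2 -44.1  62. ]
scene r 74 [314. 140.] [ -6.9 139.9  62. ]
```

View pics/top3c.png

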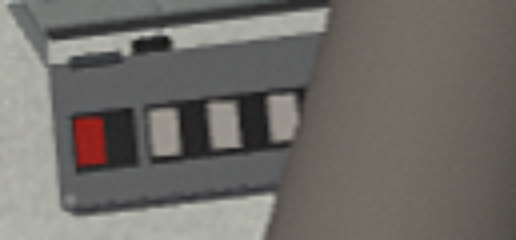

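The top crop shows the red and three of the white raised halves, the rest hidden by the arm. Measured centres agree with the model to about 2 mm. Now I go down over the plain plate at y -151.

```bash

python3 -m pendant '[[0,-0.015,0.002,0.01,0],[0,-0.014,0.002,0.03,0],[0,0,0,0.035,0],[0,0,0,0.035,0],[0,0,0,0.035,0],[0,0,0,0.025,0],[0,0,0,0.01,0],[0,0,0,0.003,0],[0,0,0,0,0],[0,0,0,0,0]]'
python3 -c "
from h import *
st()"
```

```text
t: 9.57
eef_pos: [0.5677, -0.0864, 0.2551]
tool_rot: [0.001, 0.653, 0.757, 0.001]
contact_force: [-0.1, -0.6, 0.7]
gripper_width: -0.003
grasp_force: 0.0
t 9.57 grasp box mm [  -6.9 -149.1  100.1] tooly-boxx deg -0.0 F box [-0.2 -0.6  0.7] w -0.003 gf 0.0 q [-0.36  0.55  0.53  1.95 -0.4   0.74  0.55]
```

```bash

python3 -m pendant '[[0,-0.001,-0.002,0.01,0],[0,-0.001,0,0.007,0],[0,0,0,0.003,0],[0,0,0,0,0],[0,0,0,0,0]]' | grep -E 'pos|force'
for i in 1 2; do python3 -m pendant '[[0,0,0,0.001,0],[0,0,0,0,0]]'| grep -E 'pos|force'; done
python3 -c "
from h import *
st()"
```

```text
eef_pos: [0.5651, -0.0886, 0.2335]
contact_force: [0.5, 0.5, 1.0]
grasp_force: 0.0
eef_pos: [0.5653, -0.0885, 0.2327]
contact_force: [-0.0, 0.8, -0.4]
grasp_force: 0.0
eef_pos: [0.5652, -0.0885, 0.2316]
contact_force: [-0.2, 0.2, -0.0]
grasp_force: 0.0
t 10.32 grasp box mm [ -10.  -150.7   76.6] tooly-boxx deg 0.0 F box [-0.2  0.2 -0. ] w -0.001 gf 0.0 q [-0.33  0.58  0.5   1.96 -0.43  0.7   0.58]
```

```bash

for i in 1 2; do python3 -m pendant '[[0,0,0,0.001,0],[0,0,0,0,0]]'| grep -E 'pos|force'; done
```

```text
eef_pos: [0.5653, -0.0886, 0.2315]
contact_force: [-3.8, 1.1, 9.7]
grasp_force: 5.1
eef_pos: [0.5653, -0.0888, 0.2315]
contact_force: [-6.7, 2.3, 21.0]
grasp_force: 10.2
```

```bash

python3 -m pendant '[[0,0,0,-0.003,0],[0,0.005,0,0,0],[0,0.01,0,0,0],[0,0.01,0,0,0],[0,0.01,0,0,0],[0,0.01,0,0,0],[0,0.01,0,0,0],[0,0.01,0,0,0],[0,0.01,0,0,0],[0,0.01,0,0,0],[0,0.01,0,0,0],[0,0.01,0,0,0]]'| grep -E 'force'
python3 -c "
from h import *
st()"
python3 -m pendant '[[0,0.01,0,0,0],[0,0.01,0,0,0],[0,0.01,0,0,0],[0,0.01,0,0,0],[0,0.01,0,0,0],[0,0.01,0,0,0],[0,0.01,0,0,0],[0,0.01,0,0,0],[0,0.01,0,0,0],[0,0.01,0,0,0]]'| grep -E 'force'
python3 -c "
from h import *
st()"
```

```text
contact_force: [0.2, 0.8, 0.8]
grasp_force: 0.0
t 11.65 grasp box mm [-10.2 -44.5  77.5] tooly-boxx deg 0.01 F box [0.3 0.8 0.8] w -0.001 gf 0.0 q [-0.54  0.56  0.51  2.02 -0.43  0.67  0.4 ]
contact_force: [-0.4, -0.6, 0.6]
grasp_force: 0.0
t 12.48 grasp box mm [-10.3  55.9  77.4] tooly-boxx deg 0.03 F box [-0.5 -0.5  0.6] w 0.003 gf 0.0 q [-0.73  0.55  0.52  2.02 -0.43  0.67  0.22]
```

```bash

python3 -m pendant '[[0,0.01,0,0,0],[0,0.01,0,0,0],[0,0.01,0,0,0],[0,0.01,0,0,0],[0,0.004,0,0,0],[0,0,0,0,0],[0,0,0,0,0]]'| grep -E 'force'
python3 - <<'E'
from h import *
st()
p,d=bot.read_camera("scene");cv2.imwrite("pics/scene4.png",cv2.resize(p[80:250,220:380],None,fx=4,fy=3.5*4/3.5))
p,d=bot.read_camera("top");cv2.imwrite("pics/top4.png",cv2.resize(p[140:215,160:300],None,fx=5,fy=5))
E
```

```text
contact_force: [-0.5, 0.3, -0.4]
grasp_force: 0.0
t 13.07 grasp box mm [-10.2  98.8  77.4] tooly-boxx deg 0.06 F box [-0.4  0.4 -0.4] w -0.0 gf 0.0 q [-0.8   0.56  0.52  2.01 -0.43  0.68  0.14]
```

View pics/scene4.png

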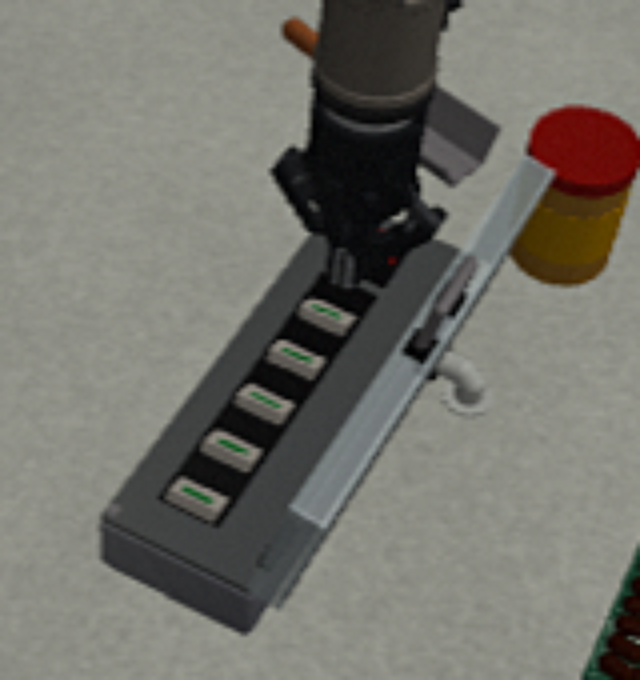

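All five white switches now show the green-bar half raised (crop 198,495 to 327,312), so they are off, and the tip stopped before the red one. I rise and return to the pull.

```bash

python3 -m pendant '[[0,0,0,-0.015,0],[0,0,0,-0.03,0],[0,0,0,-0.035,0],[0,0,0,-0.035,0],[0,0,0,-0.035,0],[0.01,0,0,-0.035,0],[0.035,-0.02,0.01,-0.022,0],[0.035,-0.03,0.03,0,0],[0.035,-0.03,0.03,0,0],[0.035,-0.019,0.03,0,0],[0.035,0,0.008,0,0],[0.035,0,0,0,0]]'| grep -E 'force'
python3 - <<'E'
from h import *
st()
c="scene";p,d=bot.read_camera(c);cv2.imwrite("pics/scene5.png",cv2.resize(p[50:230,240:400],None,fx=3.75,fy=3.33))
print(pix(c,[C+B.T@(np.array([98,0,211])/1000)]))
for k in bot.pinpoint("cover_pull",c)[:1]: print(k)
E
```

```text
contact_force: [0.1, 0.2, -1.5]
grasp_force: 0.0
t 14.17 grasp box mm [ 98.2  -2.3 284.1] tooly-boxx deg -0.21 F box [ 0.2  0.2 -1.5] w 0.409 gf 0.0 q [-0.69  0.48  0.69  1.6  -0.33  1.17  0.22]
[[333.4413272  150.69753027]]
{'at': [332.3, 150.0], 'score': 0.88}
```

View pics/scene5.png

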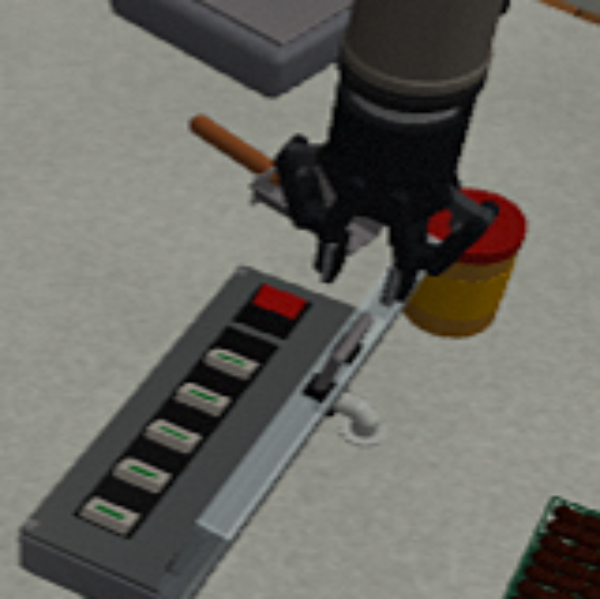

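The pull bar shows at crop (345,338), straight below the fingers, and the red switch is still on. Descend and grip.

```bash

python3 -m pendant '[[0.035,0.002,0,0.015,0],[0.035,0,0,0.025,0],[0.035,0,0,0.02,0],[0.035,0,0,0.012,0],[0.035,0,0,0,0],[0.035,0,0,0,0],[0,0,0,0,0],[0,0,0,0,0],[0,0,0,0,0],[0,0,0,0,0],[0,0,0,0,0]]' 25| grep -E 'force'
python3 - <<'E'
from h import *
st()
ts=np.arange(1.77,-.04,-.06);P=np.array([pull(t) for t in ts]);D=np.diff(P,axis=0)
for t,p,d in zip(ts[1:],P[1:],D): print(t.round(2),p.round(1)[[0,2]],"y",d[0].round(1),"z",-d[2].round(1))
E
```

```text
contact_force: [1.0, 0.4, 6.4]
grasp_force: 25.3
t 15.18 grasp box mm [ 98.    2.3 214.2] tooly-boxx deg 0.0 F box [1.  0.3 6.4] w 0.108 gf 25.3 q [-0.67  0.55  0.65  1.68 -0.37  1.04  0.25]
1.71 [ 87.5 211.8] y -9.1 z -2.3
1.65 [ 78.3 213.6] y -9.2 z -1.7
1.59 [ 69.  214.7] y -9.3 z -1.2
1.53 [ 59.6 215.4] y -9.4 z -0.6
1.47 [ 50.2 215.4] y -9.4 z -0.1
1.41 [ 40.9 214.9] y -9.4 z 0.5
1.35 [ 31.5 213.8] y -9.3 z 1.1
1.29 [ 22.3 212.2] y -9.2 z 1.6
1.23 [ 13.2 210. ] y -9.1 z 2.2
1.17 [  4.2 207.3] y -9.0 z 2.7
1.11 [ -4.6 204.1] y -8.8 z 3.3
1.05 [-13.2 200.3] y -8.6 z 3.8
0.99 [-21.6 196. ] y -8.4 z 4.3
0.93 [-29.6 191.2] y -8.1 z 4.8
0.87 [-37.4 186. ] y -7.8 z 5.3
0.81 [-44.9 180.3] y -7.4 z 5.7
0.75 [-52.  174.1] y -7.1 z 6.1
0.69 [-58.7 167.6] y -6.7 z 6.6
0.63 [-65.  160.6] y -6.3 z 7.0
0.57 [-70.9 153.3] y -5.9 z 7.3
0.51 [-76.3 145.6] y -5.4 z 7.7
0.45 [-81.3 137.7] y -5.0 z 8.0
0.39 [-85.7 129.4] y -4.5 z 8.3
0.33 [-89.7 120.9] y -4.0 z 8.5
0.27 [-93.1 112.2] y -3.5 z 8.7
0.21 [-96.1 103.3] y -2.9 z 8.9
0.15 [-98.5  94.2] y -2.4 z 9.1
0.09 [-100.3   85. ] y -1.8 z 9.2
0.03 [-101.6   75.7] y -1.3 z 9.3
-0.03 [-102.3   66.3] y -0.7 z 9.4
```

```bash

python3 -m pendant '[[0,0,-0.009,-0.002,0],[0,0,-0.009,-0.0017,0],[0,0,-0.0093,-0.001,0],[0,0,-0.0094,-0.0006,0],[0,0,-0.0094,0,0],[0,0,-0.0094,0.0005,0],[0,0,-0.0093,0.001,0],[0,0,-0.0092,0.0016,0],[0,0,-0.009,0.002,0],[0,0,-0.009,0.0027,0],[0,0,-0.0088,0.0033,0],[0,0,-0.0086,0.0038,0]]' 25| grep -E 'force'
python3 -c "
from h import *
st()"
```

```text
contact_force: [1.2, 1.7, 2.0]
grasp_force: 26.0
t 16.18 grasp box mm [-13.7   2.5 202.3] tooly-boxx deg 0.01 F box [1.4 1.5 2. ] w 0.104 gf 26.0 q [-0.78  0.37  0.69  1.96 -0.3   0.92  0.21]
```

On the arc, so I continue.

```bash

python3 -m pendant '[[0,0,-0.0084,0.0043,0],[0,0,-0.008,0.0048,0],[0,0,-0.0078,0.0053,0],[0,0,-0.0074,0.0057,0],[0,0,-0.007,0.006,0],[0,0,-0.0067,0.0066,0],[0,0,-0.0063,0.007,0],[0,0,-0.0059,0.0073,0],[0,0,-0.0054,0.0077,0],[0,0,-0.005,0.008,0],[0,0,-0.0045,0.0083,0],[0,0,-0.004,0.0085,0]]' 25| grep -E 'force'
python3 -c "
from h import *
st()"
```

```text
contact_force: [3.0, 2.5, 1.5]
grasp_force: 25.5
t 17.18 grasp box mm [-89.3   2.3 122.7] tooly-boxx deg 0.01 F box [3.3 2.  1.5] w 0.102 gf 25.5 q [-0.77  0.38  0.64  2.19 -0.36  0.68  0.26]
```

```bash

python3 -m pendant '[[0,0,-0.0035,0.0087,0],[0,0,-0.003,0.009,0],[0,0,-0.0024,0.009,0],[0,0,-0.0018,0.009,0],[0,0,-0.001,0.007,0],[0,0,0,0.004,0],[0,0,0,0.004,0],[0,0,0,0.002,0],[0,0,0,0,0],[0,0,0,0,0]]' 25| grep -E 'force'
python3 -c "
from h import *
st()"
```

```text
contact_force: [-5.4, 1.7, 29.7]
grasp_force: 29.4
t 18.02 grasp box mm [-100.6    1.9   72. ] tooly-boxx deg -0.06 F box [-5.1  2.5 29.7] w 0.103 gf 29.4 q [-0.7   0.45  0.55  2.23 -0.45  0.56  0.35]
```

```bash

python3 -m pendant '[[0.037,0,0,0,0],[0.037,0,0,0,0],[0.037,0,0,0,0],[0.037,0,0,0,0],[0.037,0,0,0,0],[0.037,0,0,-0.01,0],[0.037,0,0,-0.02,0],[0.037,0,0,-0.03,0],[0.037,0,0,-0.035,0],[0.037,0,0,-0.035,0],[0.037,0,0,-0.02,0],[0.037,0,0,0,0]]'| grep -E 'force'
python3 - <<'E'
from h import *
st()
c="scene";p,d=bot.read_camera(c);cv2.imwrite("pics/scene6.png",cv2.resize(p[50:230,220:380],None,fx=3.75,fy=3.33))
k=bot.trace("switch_box",c)[0];v,u=np.nonzero(k["mask"]);b=(world(c,np.c_[u,v],d[v,u])-C)@B.T*1000
s=(abs(b[:,1])<160)&(b[:,0]>-50)&(b[:,0]<45)&(b[:,2]>70)&(b[:,2]<110);f=np.polyfit(b[s,0],b[s,2],1);print("slope",-f[0],f[1],s.sum())
for n,z in("jar",0),("tin",0),("scoop",0):
    for k in bot.pinpoint(n,c)[:1]: print(n,np.round(k["at"]),world(c,k["at"],z=0).round(3))
E
```

```text
contact_force: [0.7, -0.1, -0.0]
grasp_force: 0.0
t 19.02 grasp box mm [-98.2   2.  225.1] tooly-boxx deg -0.03 F box [ 0.6 -0.2 -0. ] w 0.431 gf 0.0 q [-0.93  0.16  0.77  2.12 -0.15  0.9   0.08]
slope -0.0022552322106661996 82.82282264746654 3174
jar [168. 302.] [[ 0.529 -0.405  0.   ]]
tin [361. 143.] [[0.617 0.335 0.   ]]
scoop [312. 108.] [[0.41  0.366 0.   ]]
```

View pics/scene6.png

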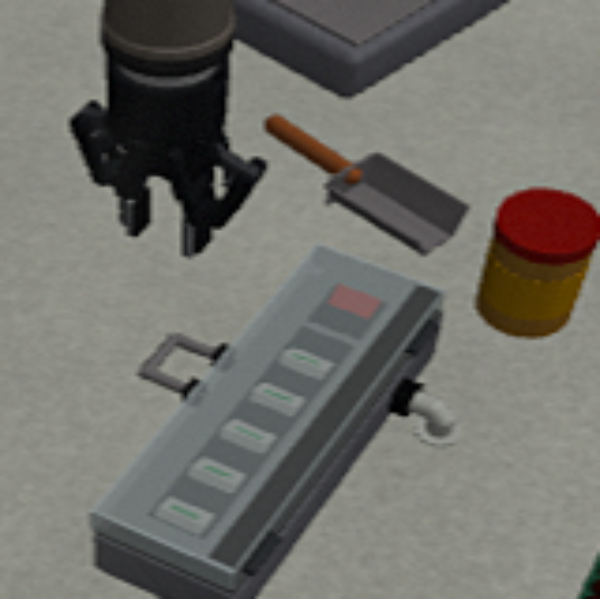

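The cover is shut (slope about 0). The five green bars show, the red switch is on, the bystanders are unmoved and the gripper is clear.

```bash
python3 -c "
from station import bot
print(bot.hand_in())"
```

```text
the job is handed in; nothing more can be done
None
```

The job is handed in: all five white switches are off from one unbroken sweep, the red one is still on, the cover is shut, and the jar, tin and scoop are where they were. My last picture confirms this, but the hand-in call gave no verdict.

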